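# Uncover the sprung tweezers and hold them squeezed to their gap mark

### The job

Get the sprung lens tweezers ready to receive a 10 mm lens: lift the loose cover off their tips and set it down upright in the shallow dish. Then take the tweezers by their finger grips, lift them level at least 6 cm clear of their stand, and squeeze them until the tips stand over the two gauge lines (a 10 mm tip gap), never pinching the tips shut. Keep that gap steady for about three seconds and finish while still holding the tweezers up in the air.

Things in the scene. Friction and masses are not known exactly. Their poses are not given: they have to be found in the camera images.
- stand: Fixed tweezers stand: dark steel plate 8 mm thick, x -110 to +70, y -42 to +42 mm, black channel block at the rear (to 46 mm high), black post in front. Origin on the bench below the middle of the resting tweezers' grips; x points along the tweezers to the tips, y across, z up. Nothing stands beside the grips. The tweezers lie loosely on block and post and lift straight up.
- tweezers_grip (a point): Point midway between the finger grips of the steel sprung tweezers (75 g, 160 mm long, balanced here); x to the tips, y across (the way they are squeezed), z up; 45 mm above the bench at rest. The knurled grips are 30 mm long (x), 14 mm high. Width over the grips: 48 mm at rest, 40 mm at tip gap 22, 32 mm at tip gap 10 (the mark), 26 mm nearly shut: 1 mm of squeeze closes the tips by 1.5 mm.
- tip_l (a point): Inner edge of the left (+y) tip, 45 mm ahead of the grips. Distance tip_l to tip_r is the tip gap, 34 mm at rest. A thin tongue under the legs ends below the tips in a 46 mm wide plate with two dark engraved lines; at the 10 mm mark the inner edge of each tip stands over its line. The tongue does not stop the legs.
- tip_r (a point): Inner edge of the right (-y) tip. The legs swing about the bow, 85 mm behind the grips, and spring back with about 2 N per leg at the grips when first squeezed, 7 N at the mark; at the mark the outer faces of the grips are parallel.
- leg_l (a joint): Swing of the left leg, rad: 0 at rest (open), 0.092 at the mark, 0.13 with the tips shut.
- leg_r (a joint): Swing of the right leg, in the same way. Tip gap = 34 mm - 130 mm x (leg_l + leg_r).
- cover: Loose grey plastic tip cover (about 60 g): inverted channel 44 mm (x) by 60 mm (y), 56 mm high, ridge handle on top (86 mm over all), open below and to the rear. Origin at the centre of its underside, axes as the stand's. It stands on the stand's 8 mm plate over the tips, 41 to 44 mm ahead of the grips, 3 mm clear of the legs: lift it straight up at least 60 mm.
- cover_handle (a point): Middle of the cover's ridge handle, 72 mm above its underside: a solid flat rib 32 mm long (x), 12 mm thick (y), reaching from 56 to 86 mm.
- dish: Fixed round shallow resin dish on the bench, 162 mm across, 37 mm high, origin on the bench under its centre; its flat floor is 6 mm above the bench and about 130 mm across clear of the wall.
Mind the look-alikes: they are no part of the job. Leave any red look-alike of the cover alone.

How it is judged (in metres and radians):
On the way, in this order (a step that is already met when the one before it is completed fails the run):
1. the cover stands upright in the dish, let go (horizontal distance between cover and dish below 0.045 m and height (world z) of cover below 0.013 m and angle between cover's own z axis and vertical below 0.12 rad and contact force between the fingers and cover below 0.05 N and linear speed of cover below 0.02 m/s), for 0.2 s.
2. the tweezers are held up clear of the stand with the tips at the marked gap, steadily for 1.5 s (z of tweezers_grip in the frame of stand above 0.095 m and angle between tweezers_grip's own z axis and vertical below 0.35 rad and distance between tip_l and tip_r between 0.0075 and 0.0125 m and contact force between the fingers and leg_l above 1 N and contact force between the fingers and leg_r above 1 N and velocity of joint leg_l between -0.1 and 0.1 rad/s and velocity of joint leg_r between -0.1 and 0.1 rad/s), for 1.5 s.
At the end, for the whole second after the job is handed in: The cover stands upright (within 0.12 rad) and still on the floor of the dish, its centre within 45 mm of the dish's, not touched by the fingers. The tweezers are held by both legs, level within 0.35 rad, at least 50 mm above where they lay, with a steady tip gap of 10 mm within 2.5 mm (all of step 1 and all of step 2); the arm keeps its last pose, push and grip.
It fails at once if the tips are pinched shut (gap under 3 mm) (distance between tip_l and tip_r below 0.003 m).
It also fails if it takes over 51 s, if anything falls off the work surface, if the arm or the gripper's body presses on something with over 40 N, if the wrist force passes 120 N, or if a joint passes its speed limit or range.

### The arm

A 7-joint arm with a two-finger parallel gripper is mounted at the origin on a cart in front of the work surface, level with it; the furniture and walls round the work are solid. World frame = base frame: x ahead of the robot, y to its left, z up, the work surface at z = 0. Lengths are in m, angles in degrees, forces in N, time in s.
With the tool pointing down it reaches from about 0.425 to 0.875 m from the base axis. Payload 4.7 kg.
Tool frame: the origin (TCP) lies midway between the tips of the shut fingers; the grasp point (between the pads) lies 19 mm behind it; z points along the fingers, y is the line along which they close (so a half turn about z gives the same grasp; the last joint's range is limited). The gripper opens to 87 mm and grips with 3 to 60 N. Pads are 19 mm wide; open, the fingers measure 117 mm over their backs; the gripper's body (75 mm by 190 mm) begins 51 mm behind the grasp point.
Start: joints at [65.781, 18.392, -4.016, 83.108, 1.295, 78.541, -3.26], TCP at [0.275, -0.589, 0.223] pointing down, gripper open.
Joint ranges: [-163.93, 163.93], [-17.29, 119.83], [-79.2, 71.16], [3.27, 140.29], [-89.18, 269.18], [5.43, 117.66], [-154.24, 154.24]. Speed limits (degrees/s): [147.25, 147.25, 180, 180, 180, 180, 180].

### API

Orientations are given as [roll, pitch, yaw] about the fixed x, y, z axes, in that order (R = Rz(yaw) Ry(pitch) Rx(roll)).
In Python, from cell import env, viewer, boxes_of, masks_of gives the robot as it stands. The module is installed in compiled form; this text tells all that it offers.
- The arm moves only by the tool apply_moves, never from a script. Its argument "moves" is a list of rows, each a list of 7 numbers: the shift along the tool's x, y, z scaled (see below), then the turn, a rotation vector about the tool's x, y, z scaled (see below), then the opening, from 0 (shut) to 1 (fully open). A call has 1 to 20 rows; each row is the pose to reach, as a shift and turn from the pose commanded when the call began, along the tool's axes at that moment; what a row does not reach only later rows make up. The controller multiplies each number of a shift by 0.2 m and each number of a turn by 1.5 rad. A row lasts 1/10 s, in which the tool goes at most 50 mm and 8.59 degrees, less where a joint would pass 70% of its speed; a pose out of reach is approached as far as the arm can. A call with a number of a shift or a turn outside -1 to 1 is refused whole. A call with a gripper value outside its range is refused whole. The fingers move at their own pace and stop on an object; "grip_force" is the grip in N (left out, the last holds). Time passes only in rows, so rows that repeat a pose let the fingers close. It gives the time, the measured TCP pose, the force, the opening and the grip force at its end, in the units of the state.
- env.get_obs(): the state, without advancing time (a new reading comes with each control period).
- viewer.read_camera(name): name is "scene" or "top" or "wrist"; returns the picture (400x640x3 uint8, red, green, blue); there is no depth.
- viewer.get_calibration(name): a dict with "fov_y" (degrees; the focal length in pixels is half the picture's height over the tangent of half this angle, whatever the lens; pixels are square), "cx", "cy" (the principal point, pixels), "position" and "orientation" of the camera in the world. Camera axes: x right, y up, looking along -z (the intrinsics and any distortion apply to the point x, -y, -z); pixel columns grow to the right and rows downward; lengths in m; the calibration is good to about 2 mm. A picture is of the moment at which its call begins: read the wrist's pose just before it. get_calibration takes no time and is no camera call; for the wrist camera it gives the pose at the moment of the call.
- env.sign_off(): hands the job in; it is judged then, once.
Trained networks look in the newest picture that a camera, given by its name, has taken for a name from the list of things; names that differ only in an ending like _2 or _b are one class to them, and where a whole thing is asked for, a point or a joint stands for the part that bears it (a point fixed in the world has none). Each returns a list of dicts, best first, with "conf" (0 to 1); they miss things now and then, are a little off and sometimes report something else, mostly with a low value. They report only what shows in the picture. A call takes as long as a camera call. They do not tell look-alikes from the thing itself.
- boxes_of(camera, target): "location" ([column, row] in pixels, amid what is visible of it).
- masks_of(camera, target): "pixels" (400x640 bool, what is visible of it) and "location" ([column, row] in pixels, amid what is visible of it).
The state is a dict: "time_s": time; "qpos": joint angles; "joint_velocities": joint speeds; "effort": joint torques, N m; "tool_pos": TCP position; "tool_rot": TCP orientation; "force": force on the tool from outside, world axes, zero at the start; "wrist_torque": the same for the moment, N m; "grip_width": finger opening in m; "grasp_force": force on a finger pad.
Only numpy, scipy, OpenCV 4.12 (cv2) and the standard library are available. Lean on these libraries where they do the work, as an engineer would, in place of code of your own. Each camera call takes 0.05 s, during which the arm holds its last target. There are 200 camera calls.

## Working session

There is one attempt and no reset: what is moved stays moved. The work goes in short steps, Python scripts to look and compute and a tool call to move; the robot and the scene stay as the last step left them, time stands still between calls to the robot, and variables do not carry over. Pictures are saved under pics/ and viewed, at most 10 in all, crops included, and the job is handed in when it is done.

Besides the shell and the picture viewer there is one more tool, called after ">>>" by a JSON object that holds its "op" and its "data", one argument or row to a line. apply_moves: Moves the arm, as the interface text tells. Shifts and turns lie within -1 to 1; 1 stands for 0.2 m of shift or 1.5 rad of turn. Its arguments: {"type":"object","properties":{"moves":{"type":"array","items":{"type":"array","items":{"type":"number","minimum":-1,"maximum":1}}},"grip_force":{"type":"number"}},"required":["moves"]}

```bash
mkdir -p pics
cat > h.py <<'E'
import numpy as np, cv2
from scipy.spatial.transform import Rotation as R
from cell import env, viewer, boxes_of, masks_of
def rot(o):
    o=np.array(o,float)
    if o.shape==(3,3): return o
    if o.shape==(3,): return R.from_euler('xyz',o,degrees=True).as_matrix()
    return R.from_quat(o).as_matrix()
def ray(c,px):
    f=200/np.tan(np.radians(c['fov_y'])/2)
    d=np.array([(px[0]-c['cx'])/f,-(px[1]-c['cy'])/f,-1.])
    return np.array(c['position']),rot(c['orientation'])@d
def at_z(c,px,z):
    p,d=ray(c,px); return p+d*(z-p[2])/d[2]
def proj(c,P):
    f=200/np.tan(np.radians(c['fov_y'])/2)
    q=rot(c['orientation']).T@(np.array(P)-np.array(c['position']))
    return np.array([c['cx']+f*q[0]/-q[2], c['cy']-f*q[1]/-q[2]])
def snap(n,name):
    c=viewer.get_calibration(n); im=viewer.read_camera(n); cv2.imwrite(f'pics/{name}.png',im[...,::-1]); return c,im
E
python3 - <<'E'
from h import *
s=env.get_obs(); print(s)
for n in('top','scene'):
    c,im=snap(n,n+'0'); print(n,c)
    for t in('stand','cover','dish','tweezers_grip','cover_handle','tip_l','tip_r'):
        print(t,[(np.round(b['location']),round(b['conf'],2)) for b in boxes_of(n,t)[:4]])
a=cv2.imread('pics/top0.png')
E
```

```text
{'time_s': 0.0, 'qpos': array([65.78199572, 18.43926329, -4.01459349, 83.17321062,  1.29664613,
       78.54008885, -3.25986205]), 'joint_velocities': array([ 0.00564827,  0.03536357, -0.06830302, -0.09583762,  0.01999727,
       -0.10063756,  0.00902658]), 'effort': array([-9.28969166e-04, -4.91285312e+01, -4.04507238e-01, -3.12526023e+01,
       -6.41303463e-02,  4.35921131e-02,  1.64976359e-04]), 'tool_pos': array([ 0.27467694, -0.58852083,  0.2214739 ]), 'tool_rot': array([-1.79892764e+02,  7.53867884e-03,  2.50272999e+01]), 'force': array([ 0.5820304 , -0.69559067,  0.90117913]), 'wrist_torque': array([-0.02252896, -0.01598697, -0.01921374]), 'grasp_force': 0.0, 'grip_width': 0.08692015758997239}
top {'fov_y': 48.80785752650038, 'cx': 319.8493294038826, 'cy': 200.8652048636302, 'position': array([ 0.36483274, -0.13670149,  1.08569229]), 'orientation': array([  6.91570683,  -2.0002323 , -89.57444721])}
stand [(array([346., 220.]), 0.89)]
cover [(array([383., 220.]), 0.8), (array([425., 213.]), 0.66)]
dish [(array([245., 202.]), 0.86)]
tweezers_grip [(array([347., 215.]), 0.66), (array([383., 218.]), 0.38)]
cover_handle [(array([424., 216.]), 0.95), (array([381., 217.]), 0.91)]
tip_l [(array([366., 206.]), 0.47)]
tip_r [(array([366., 206.]), 0.47)]
scene {'fov_y': 47.100588976468536, 'cx': 321.82159437407057, 'cy': 206.12271093339837, 'position': array([0.08445312, 0.61701273, 0.72857755]), 'orientation': array([  53.94227425,    1.28239632, -152.63608384])}
stand [(array([355., 223.]), 0.72)]
cover [(array([368., 192.]), 0.84), (array([383., 171.]), 0.63)]
dish [(array([293., 274.]), 0.64)]
tweezers_grip [(array([357., 204.]), 0.73)]
cover_handle [(array([370., 191.]), 0.63), (array([381., 171.]), 0.55)]
tip_l [(array([358., 222.]), 0.3), (array([369., 190.]), 0.27)]
tip_r [(array([358., 222.]), 0.3), (array([369., 190.]), 0.27)]
```

View top.

Run:
```python
from h import *
a=cv2.imread('pics/top0.png')[120:320,180:480]
cv2.imwrite('pics/top0c.png',cv2.resize(a,None,fx=2.66,fy=2.66,interpolation=cv2.INTER_CUBIC))
c=viewer.get_calibration('top')
for n,p,z in (('cov',(383,218),.08),('red',(425,214),.08),('dish',(245,202),.03),('grip',(347,215),.05),('stand',(346,220),.02)): print(n,at_z(c,p,z).round(3))
```

```text
cov [ 0.449 -0.317  0.08 ]
red [ 0.459 -0.414  0.08 ]
dish [0.488 0.007 0.03 ]
grip [ 0.458 -0.236  0.05 ]
stand [ 0.448 -0.237  0.02 ]
```

View pics/top0c.png

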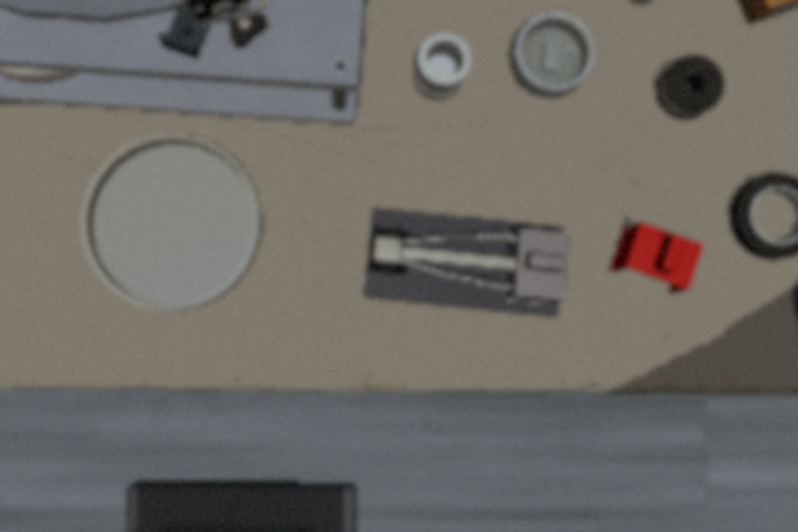

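View pics/scene0.png

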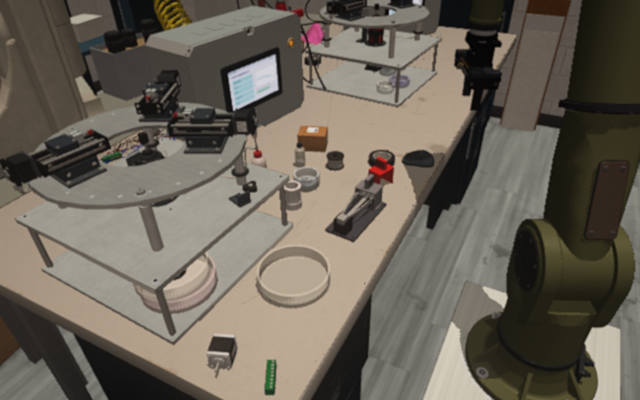

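Top view: the grey cover is on the stand at crop (543,263), tips pointing right (world −y). The dish is at (173,222) and the red decoy at (655,255). Moving above the cover for a wrist look.

```bash
cat >> h.py <<'E'
def plan(P,yaw):
    s=env.get_obs(); A=rot(s['tool_rot']); B=R.from_euler('xyz',[180,0,yaw],degrees=True).as_matrix()
    d=A.T@(np.array(P)-s['tool_pos'])/.2; w=R.from_matrix(A.T@B).as_rotvec()/1.5
    print('t',s['time_s'],'pos',s['tool_pos'].round(4),s['tool_rot'].round(2),'q',s['qpos'].round(0),'w',s['grip_width'],'\nmove',d.round(4),w.round(4))
E
python3 - <<'E'
from h import *
plan([.455,-.285,.27],85)
E
```

```text
t 0.8 pos [ 0.275  -0.589   0.2226] [179.99   0.    25.03] q [66. 18. -4. 83.  1. 79. -3.] w 0.08696004550450773 
move [ 1.4586 -0.9965 -0.237 ] [ 1.000e-04  1.000e-04 -6.978e-01]
```

>>> {"op": "apply_moves", "data": {
  "moves": [
    [0.98, -0.67, -0.237, 0, 0, -0.698, 1],
    [0.98, -0.67, -0.237, 0, 0, -0.698, 1],
    [0.98, -0.67, -0.237, 0, 0, -0.698, 1],
    [0.98, -0.67, -0.237, 0, 0, -0.698, 1],
    [0.98, -0.67, -0.237, 0, 0, -0.698, 1],
    [0.98, -0.67, -0.237, 0, 0, -0.698, 1],
    [0.98, -0.67, -0.237, 0, 0, -0.698, 1],
    [0.98, -0.67, -0.237, 0, 0, -0.698, 1],
    [0.98, -0.67, -0.237, 0, 0, -0.698, 1]
  ]
}}

```text
time_s: 1.7
tool_pos: [0.3957, -0.3849, 0.27]
tool_rot: [180.0, 0.0, 84.8]
force: [0.2, -0.3, 0.1]
grip_width: 0.0869
grasp_force: 0.0
```

Run:
```python
from h import *
plan([.455,-.285,.27],85)
```

```text
t 1.7 pos [ 0.3957 -0.3849  0.27  ] [180.     0.    84.78] q [ 57.   6. -17.  93.   2.  82.  35.] w 0.0869273556095414 
move [ 5.242e-01  2.500e-01 -1.000e-04] [ 0.      0.     -0.0025]
```

>>> {"op": "apply_moves", "data": {
  "moves": [
    [0.52, 0.25, 0, 0, 0, 0, 1],
    [0.52, 0.25, 0, 0, 0, 0, 1],
    [0.52, 0.25, 0, 0, 0, 0, 1],
    [0.52, 0.25, 0, 0, 0, 0, 1],
    [0.52, 0.25, 0, 0, 0, 0, 1]
  ]
}}

```text
time_s: 2.2
tool_pos: [0.454, -0.2867, 0.2699]
tool_rot: [-180.0, 0.1, 84.9]
force: [0.3, -0.9, -0.8]
grip_width: 0.0872
grasp_force: 0.0
```

Run:
```python
from h import *
s=env.get_obs();print(s['tool_pos'])
c,im=snap('wrist','w1');print(c)
for t in('stand','cover','tweezers_grip','cover_handle','tip_l','leg_l'):
    for m in masks_of('wrist',t)[:3]:
        r=cv2.minAreaRect(np.argwhere(m['pixels'])[:,::-1].astype(np.float32)) if m['pixels'].any() else None
        print(t,np.round(m['location']),round(m['conf'],2),r)
```

```text
[ 0.45403301 -0.2867017   0.26985983]
{'fov_y': 68.28456036301749, 'cx': 323.24984146127247, 'cy': 203.8233511235773, 'position': array([ 0.45985266, -0.21594722,  0.43175176]), 'orientation': array([-15.01952023,   0.08274213,  -5.09377436])}
stand [318. 143.] 0.67 ((322.4999694824219, 151.49998474121094), (62.99999237060547, 126.99998474121094), 0.0)
cover [332. 289.] 0.78 ((336.058837890625, 272.73529052734375), (32.97343063354492, 54.34108352661133), 12.52880859375)
cover [328.   5.] 0.32 ((328.5, 2.5), (5.0, 45.0), 90.0)
tweezers_grip [324. 128.] 0.86 ((322.0, 139.0), (102.0, 36.0), 90.0)
cover_handle [322. 207.] 0.9 ((322.4999694824219, 205.49998474121094), (44.99999237060547, 42.99999237060547), 0.0)
cover_handle [336. 287.] 0.56 ((336.464599609375, 272.7358093261719), (33.977378845214844, 55.17546844482422), 13.736268997192383)
tip_l [339. 174.] 0.7 ((336.00396728515625, 153.3184814453125), (67.59568786621094, 4.655869007110596), 83.11827850341797)
tip_l [308. 159.] 0.49 ((309.3697814941406, 148.29039001464844), (4.916671276092529, 77.64656829833984), 7.326406955718994)
leg_l [308. 144.] 0.67 ((309.7780456542969, 146.89349365234375), (4.751837253570557, 74.81305694580078), 8.392925262451172)
leg_l [337. 173.] 0.49 ((338.4007873535156, 167.41246032714844), (41.044918060302734, 4.615993499755859), 86.42366790771484)
```

View pics/w1.png

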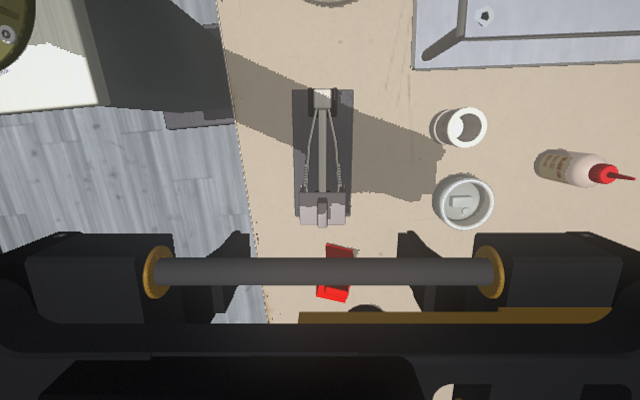

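Wrist view: stand is aligned with the image columns, cover handle around (322,212), red decoy at (335,270). Zooming for precise positions.

Run:
```python
from h import *
a=cv2.imread('pics/w1.png')[80:235,265:380]
cv2.imwrite('pics/w1c.png',cv2.resize(a,None,fx=4,fy=3.8,interpolation=cv2.INTER_CUBIC)[:590])
c=viewer.get_calibration('wrist')
m=masks_of('wrist','stand')[0]['pixels']
for r in range(95,195,20): x=np.where(m[r])[0]; print(r,x.min(),x.max(),at_z(c,(x.min(),r),.008).round(4),at_z(c,(x.max(),r),.008).round(4))
m=masks_of('wrist','cover_handle')[0]['pixels']
for r in range(184,230,6):
  x=np.where(m[r])[0]
  if len(x): print(r,x.min(),x.max())
print(at_z(c,(322,211),.094))
```

```text
95 292 354 [ 0.4208 -0.1728  0.008 ] [ 0.5044 -0.1803  0.008 ]
115 293 352 [ 0.4192 -0.1987  0.008 ] [ 0.5001 -0.2059  0.008 ]
135 292 353 [ 0.4147 -0.2253  0.008 ] [ 0.4998 -0.2328  0.008 ]
155 294 352 [ 0.4144 -0.2531  0.008 ] [ 0.4967 -0.2604  0.008 ]
175 293 351 [ 0.4096 -0.2815  0.008 ] [ 0.4934 -0.289   0.008 ]
184 302 343
190 301 344
196 300 345
202 301 345
208 301 345
214 301 345
220 300 344
226 318 325
[ 0.44934893 -0.31430619  0.094     ]
```

View pics/w1c.png

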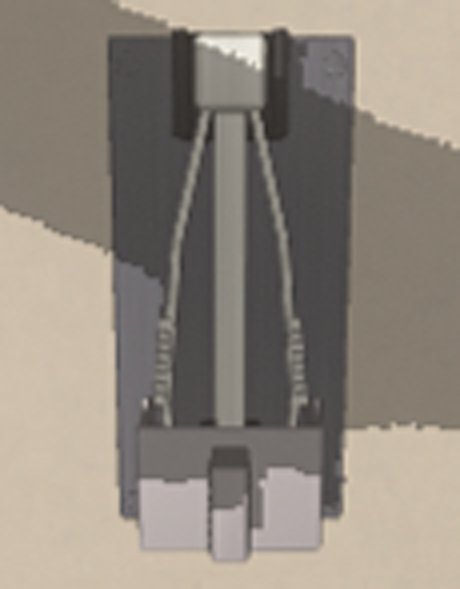

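Zoom: handle top centre is at crop (230,510), i.e. image (322.5,214). Knurled grips span crop rows 320–405, centre at image (322.7,175.5). Plate front edge is at row 216, rear edge at 89.5.

Run:
```python
from h import *
c=viewer.get_calibration('wrist')
H=at_z(c,(322.5,214.2),.094);G=at_z(c,(322.7,175.5),.047)
r=at_z(c,(323,89.5),.008);f=at_z(c,(322,216),.008)
u=(f-r)/np.linalg.norm(f-r);print('H',H,'G',G,'|HG|',np.linalg.norm((H-G)[:2]),'r',r,'f',f,np.linalg.norm(f-r),'origin from rear',r+u*.110,'front',f-u*.07)
t=viewer.get_calibration('top');d=boxes_of('top','dish')
y=[m for m in masks_of('top','dish')][0]['pixels'];k=cv2.minEnclosingCircle(np.argwhere(y)[:,::-1].astype(np.float32));print(k,at_z(t,k[0],.037))
plan([H[0],H[1],.062],84.2)
```

```text
H [ 0.44989583 -0.31790557  0.094     ] G [ 0.45342482 -0.27915782  0.047     ] |HG| 0.03890812335501765 r [ 0.46342324 -0.16912422  0.008     ] f [ 0.44630253 -0.3467921   0.008     ] 0.17849087413182135 origin from rear [ 0.45287212 -0.27861702  0.008     ] front [ 0.45301688 -0.27711486  0.008     ]
((243.70030212402344, 202.78634643554688), 34.63215637207031) [0.4856499  0.00908221 0.037     ]
t 2.75 pos [ 0.4546 -0.2856  0.2699] [-1.8e+02  1.0e-02  8.5e+01] q [ 51.   5. -22.  94.   2.  81.  23.] w 0.08678144523260821 
move [-0.163  -0.0094  1.0397] [-0.      0.0001  0.0093]
```

>>> {"op": "apply_moves", "data": {
  "moves": [
    [-0.168, -0.011, 0.3, 0, 0, 0.007, 0.6],
    [-0.168, -0.011, 0.5, 0, 0, 0.007, 0.5],
    [-0.168, -0.011, 0.7, 0, 0, 0.007, 0.5],
    [-0.168, -0.011, 0.9, 0, 0, 0.007, 0.5],
    [-0.168, -0.011, 1, 0, 0, 0.007, 0.5],
    [-0.168, -0.011, 1, 0, 0, 0.007, 0.5],
    [-0.168, -0.011, 1, 0, 0, 0.007, 0.5]
  ]
}}

```text
time_s: 3.45
tool_pos: [0.4498, -0.3188, 0.0706]
tool_rot: [-180.0, 0.0, 84.4]
force: [1.4, -1.0, 0.5]
grip_width: 0.0454
grasp_force: 0.0
```

Run:
```python
from h import *
s=env.get_obs();print(s['tool_pos'],s['tool_rot'],s['grip_width'])
c,im=snap('wrist','w2')
H=np.array([.4495,-.319,.094])
print(proj(c,H),[(b['location'],b['conf']) for b in boxes_of('wrist','cover_handle')])
cv2.imwrite('pics/w2c.png',im[80:330,200:450,::-1].repeat(2,0).repeat(2,1))
```

```text
[ 0.44983052 -0.31881721  0.07055122] [-1.79999560e+02  8.31285800e-03  8.44265175e+01] 0.04537784024578014
[323.97023965 267.51418908] [([318.9, 231.3], 0.88), ([347.9, 305.7], 0.71)]
```

View pics/w2c.png

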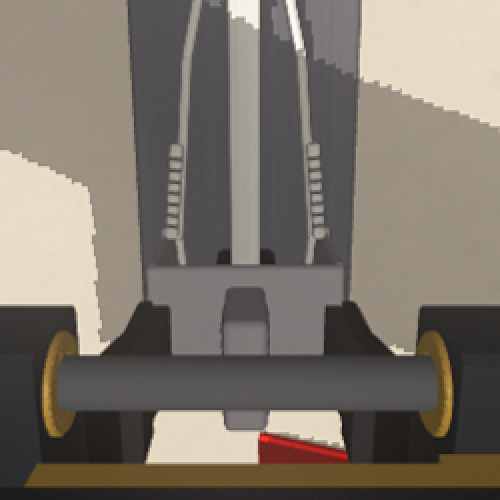

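Handle is centred between the fingers (crop col 245 vs gripper mid 247, row 374 as predicted). Measuring the grips from here, then grasping.

Run:
```python
from h import *
c=viewer.get_calibration('wrist')
for p in((323.,143.+80-70+0),(286.5,175.8),(357,175.8)): print(at_z(c,p,.052).round(4))
for r in (152.5,199): print(r,at_z(c,(322.5,r),.052).round(4))
```

```text
[ 0.4547 -0.2651  0.052 ]
[ 0.4308 -0.2769  0.052 ]
[ 0.4744 -0.2811  0.052 ]
152.5 [ 0.4545 -0.2648  0.052 ]
199 [ 0.4516 -0.2938  0.052 ]
```

>>> {"op": "apply_moves", "data": {
  "grip_force": 20,
  "moves": [
    [0, 0, 0, 0, 0, 0, 0],
    [0, 0, 0, 0, 0, 0, 0],
    [0, 0, 0, 0, 0, 0, 0],
    [0, 0, 0, 0, 0, 0, 0],
    [0, 0, 0, 0, 0, 0, 0],
    [0, 0, 0, 0, 0, 0, 0],
    [0, 0, -0.05, 0, 0, 0, 0],
    [0, 0, -0.15, 0, 0, 0, 0],
    [0, 0, -0.3, 0, 0, 0, 0],
    [0, 0, -0.45, 0, 0, 0, 0],
    [0, 0, -0.6, 0, 0, 0, 0],
    [0, 0, -0.6, 0, 0, 0, 0],
    [0, 0, -0.6, 0, 0, 0, 0]
  ]
}}

```text
time_s: 4.85
tool_pos: [0.4499, -0.3189, 0.191]
tool_rot: [179.9, 0.1, 84.4]
force: [-1.0, -0.5, -1.2]
grip_width: 0.0119
grasp_force: 20.0
```

Run:
```python
from h import *
plan([.4855,.009,.19],84.4)
c,im=snap('scene','s2')
```

```text
t 4.85 pos [ 0.4499 -0.3189  0.191 ] [1.7992e+02 7.0000e-02 8.4410e+01] q [ 52.   9. -21.  99.   3.  73.  24.] w 0.011855409511805241 
move [1.6489 0.0174 0.003 ] [0.001  0.0008 0.0002]
```

>>> {"op": "apply_moves", "data": {
  "moves": [
    [0.15, 0, 0, 0, 0, 0, 0],
    [0.35, 0.005, 0, 0, 0, 0, 0],
    [0.55, 0.005, 0, 0, 0, 0, 0],
    [0.75, 0.01, 0, 0, 0, 0, 0],
    [0.95, 0.01, 0, 0, 0, 0, 0],
    [0.99, 0.01, 0, 0, 0, 0, 0]
  ]
}}

```text
time_s: 5.5
tool_pos: [0.4705, -0.1159, 0.1888]
tool_rot: [-179.9, -0.1, 84.8]
force: [0.2, 0.1, -0.8]
grip_width: 0.0117
grasp_force: 20.0
```

>>> {"op": "apply_moves", "data": {
  "moves": [
    [0.2, 0, 0, 0, 0, 0, 0],
    [0.4, 0.005, 0, 0, 0, 0, 0],
    [0.58, 0.005, 0, 0, 0, 0, 0],
    [0.65, 0.007, 0, 0, 0, 0, 0],
    [0.66, 0.007, 0, 0, 0, 0, 0],
    [0.66, 0.007, 0, 0, 0, 0, 0],
    [0.66, 0.007, 0, 0, 0, 0, 0]
  ]
}}

```text
time_s: 6.2
tool_pos: [0.4847, 0.0075, 0.1893]
tool_rot: [-179.9, 0.0, 84.3]
force: [1.2, -0.7, -0.7]
grip_width: 0.0116
grasp_force: 20.0
```

Run:
```python
from h import *
plan([.4855,.009,.070],84.4)
c,im=snap('scene','s3')
cv2.imwrite('pics/s3c.png',cv2.resize(im[140:340,180:420,::-1],None,fx=2.5,fy=2.5))
```

```text
t 6.2 pos [0.4847 0.0075 0.1893] [-1.7993e+02  3.0000e-02  8.4270e+01] q [ 34.   1. -38. 107.   1.  72. -10.] w 0.011593046761967275 
move [0.0082 0.0037 0.5967] [-0.0008  0.0004 -0.0015]
```

View pics/s3c.png

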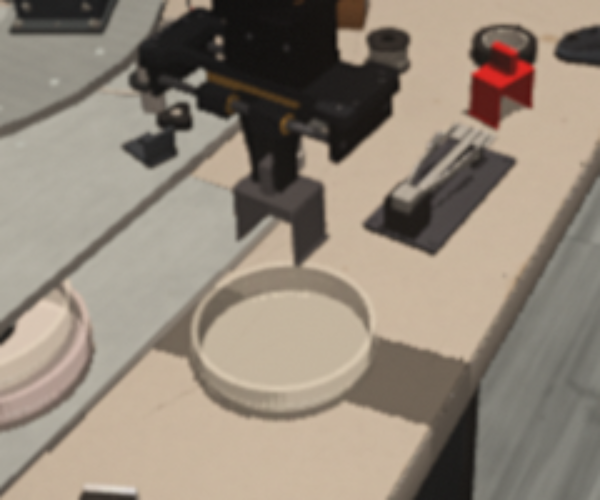

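Cover hangs upright over the dish. Checking clearance of the gripper body to the shelf behind before lowering.

Run:
```python
from h import *
t=viewer.get_calibration('top')
for z in(.05,.1,.15,.2,.25,.3):
  print(z,'upper',at_z(t,(180+175/2.66,120+78/2.66),z).round(3),'lower',at_z(t,(180+175/2.66,120+104/2.66),z).round(3))
c=viewer.get_calibration('scene')
# bottom plate near edge in scene img; crop pt (275,228)->px
for z in(0,.02,.05,.08,.1,.12): print(z,at_z(c,(180+273/2.5,140+222/2.5),z).round(3))
# upper plate corner at scene0 (290,178)
```

```text
0.05 upper [0.613 0.006 0.05 ] lower [0.589 0.005 0.05 ]
0.1 upper [ 0.601 -0.001  0.1  ] lower [ 0.578 -0.002  0.1  ]
0.15 upper [ 0.589 -0.008  0.15 ] lower [ 0.567 -0.008  0.15 ]
0.2 upper [ 0.577 -0.015  0.2  ] lower [ 0.556 -0.015  0.2  ]
0.25 upper [ 0.565 -0.022  0.25 ] lower [ 0.546 -0.022  0.25 ]
0.3 upper [ 0.553 -0.029  0.3  ] lower [ 0.535 -0.029  0.3  ]
0 [ 0.589 -0.142  0.   ]
0.02 [ 0.575 -0.121  0.02 ]
0.05 [ 0.554 -0.09   0.05 ]
0.08 [ 0.533 -0.059  0.08 ]
0.1 [ 0.52  -0.038  0.1  ]
0.12 [ 0.506 -0.017  0.12 ]
```

Run:
```python
from h import *
def tri(a,b):
    p,d=ray(viewer.get_calibration('top'),a);q,e=ray(viewer.get_calibration('scene'),b)
    s=np.linalg.lstsq(np.c_[d,-e],q-p,rcond=None)[0]; A=p+d*s[0];B=q+e*s[1];print(A.round(3),B.round(3))
tri((313.5,152),(290,178)); tri((312.7,165.9),(291,224))
im=cv2.imread('pics/scene0.png')[120:320,180:320];tp=cv2.imread('pics/top0.png')[120:200,180:340]
cv2.imwrite('pics/x.png',np.hstack([cv2.resize(im,(420,600)),cv2.copyMakeBorder(cv2.resize(tp,(380,190)),0,410,0,0,0)]))
```

```text
[ 0.586 -0.154  0.147] [ 0.583 -0.155  0.146]
[ 0.583 -0.155  0.007] [ 0.589 -0.152  0.008]
```

View pics/x.png

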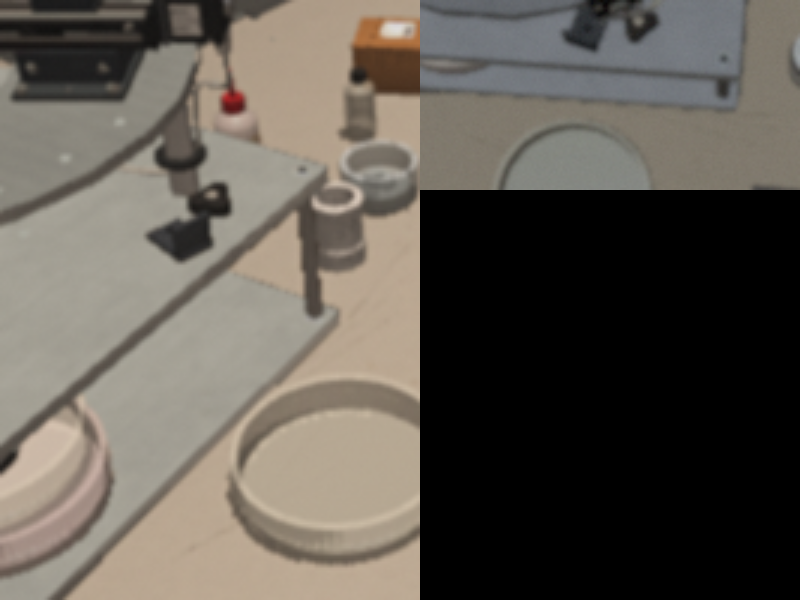

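Upper shelf plate is at z≈0.147 with its edge at x≈0.59, close to the gripper body. I'll set the cover down 18 mm nearer the robot (well inside the tolerance).

>>> {"op": "apply_moves", "data": {
  "moves": [
    [0, -0.088, 0, 0, 0, 0, 0],
    [0, -0.088, 0.15, 0, 0, 0, 0],
    [0, -0.088, 0.3, 0, 0, 0, 0],
    [0, -0.088, 0.45, 0, 0, 0, 0],
    [0, -0.088, 0.55, 0, 0, 0, 0],
    [0, -0.088, 0.58, 0, 0, 0, 0],
    [0, -0.088, 0.59, 0, 0, 0, 0],
    [0, -0.088, 0.6, 0, 0, 0, 0],
    [0, -0.088, 0.6, 0, 0, 0, 0],
    [0, -0.088, 0.6, 0, 0, 0, 0]
  ]
}}

```text
time_s: 7.25
tool_pos: [0.4683, 0.011, 0.0708]
tool_rot: [179.9, 0.0, 84.4]
force: [0.3, 0.0, -0.9]
grip_width: 0.0117
grasp_force: 20.0
```

>>> {"op": "apply_moves", "data": {
  "moves": [
    [0, 0, 0.006, 0, 0, 0, 0],
    [0, 0, 0.012, 0, 0, 0, 0],
    [0, 0, 0.012, 0, 0, 0, 0],
    [0, 0, 0.012, 0, 0, 0, 0]
  ]
}}

```text
time_s: 7.65
tool_pos: [0.468, 0.0111, 0.0682]
tool_rot: [180.0, 0.0, 84.4]
force: [-1.7, -0.4, 5.7]
grip_width: 0.0122
grasp_force: 20.0
```

>>> {"op": "apply_moves", "data": {
  "moves": [
    [0, 0, 0, 0, 0, 0, 0.35],
    [0, 0, 0, 0, 0, 0, 0.45],
    [0, 0, 0, 0, 0, 0, 0.45],
    [0, 0, 0, 0, 0, 0, 0.45],
    [0, 0, 0, 0, 0, 0, 0.45],
    [0, 0, -0.2, 0, 0, 0, 0.5],
    [0, 0, -0.4, 0, 0, 0, 0.5],
    [0, 0, -0.6, 0, 0, 0, 0.7],
    [0, 0, -0.6, 0, 0, 0, 0.85],
    [0, 0, -0.6, 0, 0, 0, 0.85]
  ]
}}

```text
time_s: 8.65
tool_pos: [0.4682, 0.011, 0.1883]
tool_rot: [179.9, 0.0, 84.4]
force: [-0.4, 0.2, -0.5]
grip_width: 0.06
grasp_force: 0.0
```

Run:
```python
from h import *
plan([.4528,-.279,.19],84.4)
c,im=snap('scene','s4')
cv2.imwrite('pics/s4c.png',cv2.resize(im[140:340,180:420,::-1],None,fx=2,fy=2))
```

```text
t 8.65 pos [0.4682 0.011  0.1883] [1.7988e+02 4.0000e-02 8.4400e+01] q [ 35.  -2. -38. 109.  -1.  72.  -9.] w 0.06000774751731718 
move [-1.4507  0.0649 -0.0074] [0.0014 0.0005 0.0001]
```

View pics/s4c.png

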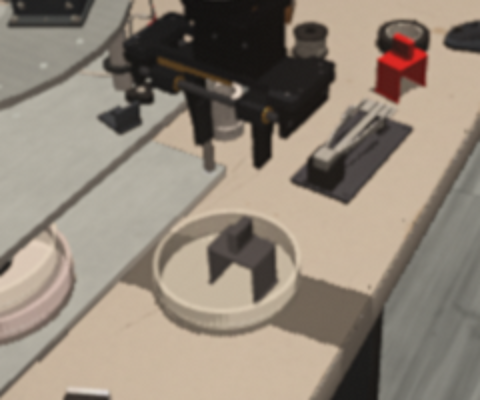

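Cover stands upright in the dish. Going to the tweezers.

>>> {"op": "apply_moves", "data": {
  "moves": [
    [-0.24, 0.01, 0, 0, 0, 0, 0.85],
    [-0.48, 0.02, 0, 0, 0, 0, 0.85],
    [-0.72, 0.03, 0, 0, 0, 0, 0.85],
    [-0.96, 0.04, 0, 0, 0, 0, 0.85],
    [-1, 0.045, 0, 0, 0, 0, 0.85],
    [-1, 0.045, 0, 0, 0, 0, 0.85]
  ]
}}

```text
time_s: 9.3
tool_pos: [0.4557, -0.1901, 0.1856]
tool_rot: [-179.8, -0.1, 84.2]
force: [-0.6, 1.3, -0.6]
grip_width: 0.0739
grasp_force: 0.0
```

>>> {"op": "apply_moves", "data": {
  "moves": [
    [-0.2, 0.01, 0, 0, 0, 0, 0.85],
    [-0.4, 0.02, 0, 0, 0, 0, 0.85],
    [-0.45, 0.02, 0, 0, 0, 0, 0.85],
    [-0.45, 0.02, 0.1, 0, 0, 0, 0.85],
    [-0.45, 0.02, 0.2, 0, 0, 0, 0.85],
    [-0.45, 0.02, 0.2, 0, 0, 0, 0.85],
    [-0.45, 0.02, 0.2, 0, 0, 0, 0.85]
  ]
}}

```text
time_s: 10.0
tool_pos: [0.4526, -0.2767, 0.1473]
tool_rot: [-179.9, -0.1, 84.6]
force: [0.8, -0.8, -0.0]
grip_width: 0.0737
grasp_force: 0.0
```

Run:
```python
from h import *
plan([.4528,-.279,.026],84.4)
c,im=snap('wrist','w5')
cv2.imwrite('pics/w5c.png',cv2.resize(im[60:360,190:460,::-1],None,fx=2,fy=2)[:600])
```

```text
t 10.0 pos [ 0.4526 -0.2767  0.1473] [-1.7994e+02 -7.0000e-02  8.4560e+01] q [ 50.   8. -23. 105.   3.  68.  20.] w 0.07365709124538693 
move [-0.0119  0.0026  0.6063] [-0.0007 -0.0008  0.0019]
```

View pics/w5c.png

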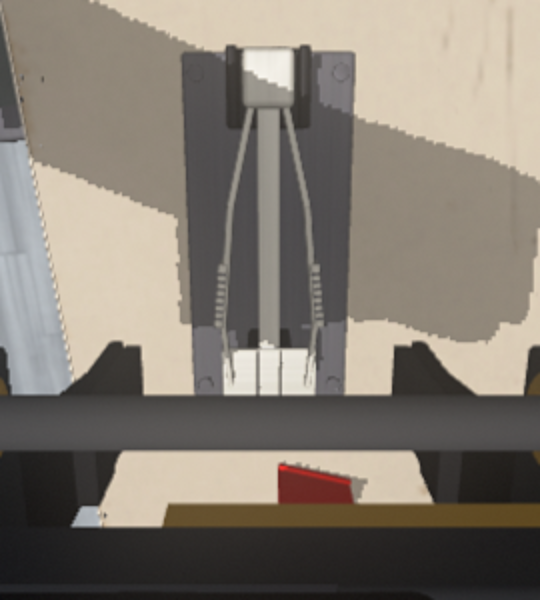

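Legs are centred between the fingers (crop col 268 for both). Tips are open over the pale gauge plate (~row 370). Descending.

>>> {"op": "apply_moves", "data": {
  "grip_force": 20,
  "moves": [
    [-0.012, 0.002, 0.15, 0, 0, 0, 0.85],
    [-0.012, 0.002, 0.3, 0, 0, 0, 0.85],
    [-0.012, 0.002, 0.45, 0, 0, 0, 0.85],
    [-0.012, 0.002, 0.55, 0, 0, 0, 0.85],
    [-0.012, 0.002, 0.6, 0, 0, 0, 0.85],
    [-0.012, 0.002, 0.606, 0, 0, 0, 0.85],
    [-0.012, 0.002, 0.606, 0, 0, 0, 0.75],
    [-0.012, 0.002, 0.606, 0, 0, 0, 0.65],
    [-0.012, 0.002, 0.606, 0, 0, 0, 0.6],
    [-0.012, 0.002, 0.606, 0, 0, 0, 0.6],
    [-0.012, 0.002, 0.606, 0, 0, 0, 0.6]
  ]
}}

```text
time_s: 11.15
tool_pos: [0.4527, -0.2814, 0.0268]
tool_rot: [180.0, 0.0, 84.4]
force: [0.8, -0.0, -0.0]
grip_width: 0.0534
grasp_force: 0.0
```

>>> {"op": "apply_moves", "data": {
  "grip_force": 20,
  "moves": [
    [0, 0, 0, 0, 0, 0, 0.55],
    [0, 0, 0, 0, 0, 0, 0.52],
    [0, 0, 0, 0, 0, 0, 0.5],
    [0, 0, 0, 0, 0, 0, 0.48],
    [0, 0, 0, 0, 0, 0, 0.47],
    [0, 0, 0, 0, 0, 0, 0.46],
    [0, 0, 0, 0, 0, 0, 0.46],
    [0, 0, 0, 0, 0, 0, 0.46]
  ]
}}

```text
time_s: 11.95
tool_pos: [0.4526, -0.2814, 0.0265]
tool_rot: [180.0, 0.0, 84.4]
force: [-0.4, -0.8, 1.5]
grip_width: 0.0402
grasp_force: 4.2
```

>>> {"op": "apply_moves", "data": {
  "moves": [
    [0, 0, 0, 0, 0, 0, 0.44],
    [0, 0, 0, 0, 0, 0, 0.42],
    [0, 0, 0, 0, 0, 0, 0.4],
    [0, 0, 0, 0, 0, 0, 0.39],
    [0, 0, 0, 0, 0, 0, 0.38],
    [0, 0, 0, 0, 0, 0, 0.38],
    [0, 0, -0.05, 0, 0, 0, 0.38],
    [0, 0, -0.12, 0, 0, 0, 0.38],
    [0, 0, -0.22, 0, 0, 0, 0.38],
    [0, 0, -0.32, 0, 0, 0, 0.38],
    [0, 0, -0.4, 0, 0, 0, 0.38],
    [0, 0, -0.45, 0, 0, 0, 0.38],
    [0, 0, -0.45, 0, 0, 0, 0.38],
    [0, 0, -0.45, 0, 0, 0, 0.38]
  ]
}}

```text
time_s: 13.35
tool_pos: [0.4522, -0.2809, 0.1162]
tool_rot: [-180.0, -0.0, 84.4]
force: [-0.6, -0.5, -1.1]
grip_width: 0.0333
grasp_force: 6.3
```

Run:
```python
from h import *
s=env.get_obs();print(s['tool_pos'],s['grip_width'],s['grasp_force'])
c,im=snap('wrist','w6'); print([(np.round(b['location']),b['conf']) for b in boxes_of('wrist','tip_l')+boxes_of('wrist','leg_r')])
u=np.array([-.0976,-.995,0]);P=np.array([s['tool_pos'][0],s['tool_pos'][1],s['tool_pos'][2]+.019])+u*.045
p=proj(c,P);print(p)
x,y=int(p[0]),int(p[1])
cv2.imwrite('pics/w6c.png',cv2.resize(im[max(0,y-100):y+40,x-100:x+100,::-1],None,fx=4,fy=4,interpolation=cv2.INTER_CUBIC))
```

```text
[ 0.45222836 -0.28090775  0.11615254] 0.03330619243103727 6.313204384641722
[(array([348., 194.]), 0.64), (array([300., 193.]), 0.6), (array([345., 194.]), 0.89), (array([296., 191.]), 0.88)]
[324.38793674 335.40976451]
```

View pics/w6c.png

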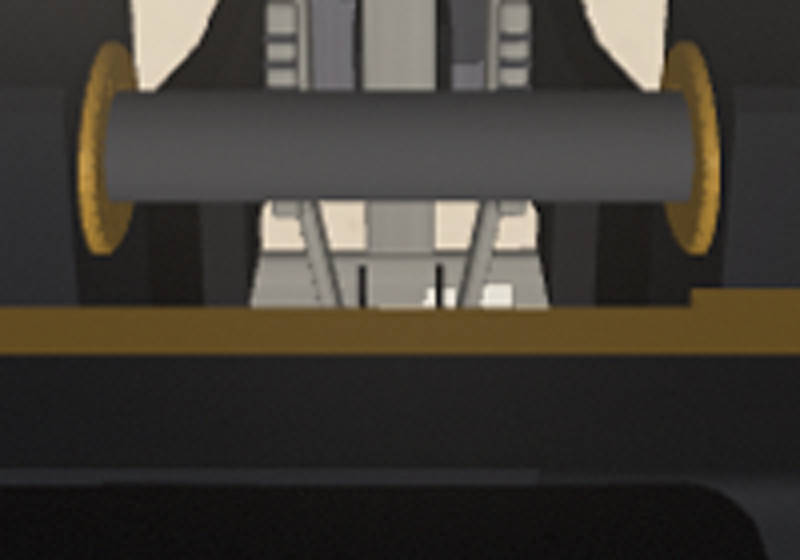

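Wrist view: tweezers lifted level. Engraved lines are at crop cols 362/438, legs symmetric at 342/460 and converging; tips are hidden. Width 33.3 mm means a gap of about 12 mm, so I'll squeeze to 32.0 mm and hold.

>>> {"op": "apply_moves", "data": {
  "moves": [
    [0, 0, 0, 0, 0, 0, 0.376],
    [0, 0, 0, 0, 0, 0, 0.372],
    [0, 0, 0, 0, 0, 0, 0.368],
    [0, 0, 0, 0, 0, 0, 0.366],
    [0, 0, 0, 0, 0, 0, 0.366],
    [0, 0, 0, 0, 0, 0, 0.366]
  ]
}}

```text
time_s: 14.1
tool_pos: [0.4525, -0.2812, 0.1164]
tool_rot: [-180.0, 0.0, 84.4]
force: [0.5, 0.6, -1.0]
grip_width: 0.0319
grasp_force: 6.9
```

Run:
```python
from h import *
w=[]
for i in range(4):
    viewer.read_camera('wrist'); s=env.get_obs(); w.append((s['grip_width'],s['grasp_force']))
print(np.mean(w,0),np.std(w,0))
c,im=snap('wrist','w7'); g=im.mean(2)[295:312,285:365]
for r in (303,306,308,310): print(r,im[r,300:348].mean(1).astype(int).tolist())
```

```text
[0.03196697 6.92070093] [9.29426958e-05 1.81020188e-03]
303 [146, 147, 140, 119, 135, 144, 141, 121, 80, 112, 150, 147, 143, 105, 27, 81, 152, 147, 147, 146, 145, 146, 145, 146, 146, 145, 147, 145, 146, 146, 146, 149, 136, 49, 48, 108, 151, 140, 95, 81, 117, 136, 145, 138, 128, 147, 146, 146]
306 [146, 146, 147, 141, 126, 141, 146, 135, 109, 86, 125, 147, 149, 135, 26, 80, 152, 148, 145, 145, 145, 146, 145, 146, 146, 146, 146, 145, 145, 143, 143, 143, 132, 46, 48, 105, 146, 123, 75, 99, 133, 145, 142, 154, 203, 206, 204, 204]
308 [144, 142, 144, 137, 114, 128, 145, 145, 125, 78, 99, 147, 147, 133, 25, 79, 149, 145, 144, 144, 144, 144, 144, 144, 144, 143, 143, 142, 142, 140, 167, 230, 211, 69, 88, 190, 216, 98, 82, 123, 138, 141, 133, 159, 224, 221, 221, 214]
310 [147, 147, 148, 148, 146, 133, 142, 147, 137, 111, 88, 126, 151, 135, 24, 78, 151, 147, 145, 144, 145, 145, 143, 144, 163, 213, 211, 211, 211, 210, 215, 231, 212, 68, 96, 196, 189, 70, 97, 134, 146, 143, 158, 221, 226, 225, 226, 213]
```

>>> {"op": "apply_moves", "data": {
  "moves": [
    [0, 0, 0, 0, 0, 0, 0.366],
    [0, 0, 0, 0, 0, 0, 0.366],
    [0, 0, 0, 0, 0, 0, 0.366],
    [0, 0, 0, 0, 0, 0, 0.366],
    [0, 0, 0, 0, 0, 0, 0.366],
    [0, 0, 0, 0, 0, 0, 0.366],
    [0, 0, 0, 0, 0, 0, 0.366],
    [0, 0, 0, 0, 0, 0, 0.366],
    [0, 0, 0, 0, 0, 0, 0.366],
    [0, 0, 0, 0, 0, 0, 0.366],
    [0, 0, 0, 0, 0, 0, 0.366],
    [0, 0, 0, 0, 0, 0, 0.366],
    [0, 0, 0, 0, 0, 0, 0.366],
    [0, 0, 0, 0, 0, 0, 0.366],
    [0, 0, 0, 0, 0, 0, 0.366],
    [0, 0, 0, 0, 0, 0, 0.366],
    [0, 0, 0, 0, 0, 0, 0.366],
    [0, 0, 0, 0, 0, 0, 0.366],
    [0, 0, 0, 0, 0, 0, 0.366],
    [0, 0, 0, 0, 0, 0, 0.366]
  ]
}}

```text
time_s: 16.35
tool_pos: [0.4525, -0.2812, 0.1164]
tool_rot: [-180.0, 0.0, 84.4]
force: [0.7, 0.2, -1.2]
grip_width: 0.0319
grasp_force: 6.9
```

>>> {"op": "apply_moves", "data": {
  "moves": [
    [0, 0, 0, 0, 0, 0, 0.366],
    [0, 0, 0, 0, 0, 0, 0.366],
    [0, 0, 0, 0, 0, 0, 0.366],
    [0, 0, 0, 0, 0, 0, 0.366],
    [0, 0, 0, 0, 0, 0, 0.366],
    [0, 0, 0, 0, 0, 0, 0.366],
    [0, 0, 0, 0, 0, 0, 0.366],
    [0, 0, 0, 0, 0, 0, 0.366],
    [0, 0, 0, 0, 0, 0, 0.366],
    [0, 0, 0, 0, 0, 0, 0.366],
    [0, 0, 0, 0, 0, 0, 0.366],
    [0, 0, 0, 0, 0, 0, 0.366]
  ]
}}

```text
time_s: 17.55
tool_pos: [0.4525, -0.2812, 0.1164]
tool_rot: [180.0, 0.0, 84.4]
force: [0.2, -0.4, -0.2]
grip_width: 0.0319
grasp_force: 6.9
```

Run:
```python
from h import *
s=env.get_obs();print(s['time_s'],s['grip_width'],s['grasp_force'],s['tool_pos']);print(env.sign_off())
```

```text
17.55 0.03193615044165504 6.924248167779297 [ 0.45246994 -0.28117875  0.11636285]
the job is handed in; nothing more can be done
None
```

Handed in at 17.6 s with no verdict returned: the cover stands upright in the dish, and the tweezers are held level about 9 cm above their rest, steady for over 3 s at 32 mm over the grips (10 mm tip gap, worked out from that width and the 6.9 N grip force because the tips were hidden from the camera).

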